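# Swing the bench magnifier over an opened phone and switch it on

## Robot

A 7-joint arm with a two-finger parallel gripper is mounted at the origin on the work surface. World frame = base frame: x ahead of the robot, y to its left, z up, the work surface at z = 0. Lengths are in m, angles in rad, forces in N, time in s.
With the tool pointing down it reaches from about 0.425 to 1.025 m from the base axis. Payload 3.6 kg.
Tool frame: the origin (TCP) lies midway between the tips of the shut fingers; the grasp point (between the pads) lies 19 mm behind it; z points along the fingers, y is the line along which they close (so a half turn about z gives the same grasp; the last joint's range is limited). The gripper opens to 85 mm and grips with 20 to 120 N. Pads are 22 mm wide; open, the fingers measure 114 mm over their backs; the gripper's body (76 mm by 85 mm) begins 54 mm behind the grasp point. The pads swing forward as they close: fully open they stand 13 mm farther back than shut.
Start: joints at [-1.194, 0.591, 0.048, 1.609, -0.033, 0.943, -0.034], TCP at [0.329, 0.646, 0.199] pointing down, gripper open.
Joint ranges: [-2.69, 2.69], [-0.47, 2.24], [-1.27, 1.36], [0.19, 2.51], [-1.53, 4.68], [0.08, 2.07], [-3.09, 3.09]. Speed limits (rad/s): [2.57, 2.57, 3.14, 3.14, 3.14, 3.14, 3.14].

## Interface

Orientations are given as a unit quaternion [x, y, z, w].
In Python, from cell import manip, imaging gives the robot as it stands.
- The arm moves only by the shell command python3 -m handwheel 'ROWS' [OPENING] [FORCE]. ROWS is JSON, a list of rows, each a list of 6 numbers: the shift along the tool's x, y, z in units of 1 m (1.0 is 1 m), then the turn, a rotation vector about the tool's x, y, z in units of pi rad (1.0 is pi rad). A call has 1 to 12 rows; each row is the pose to reach, as a shift and turn from the pose commanded when the call began, along the tool's axes at that moment, turning the shorter way round; what a row does not reach only later rows make up. A row lasts 1/10 s, in which the tool goes at most 50 mm and 8.59 degrees, less where a joint would pass 70% of its speed; a pose out of reach is approached as far as the arm can. A call with a number of a shift or a turn outside -1 to 1 is refused whole. A call with a gripper value outside its range is refused whole. OPENING is the closure, from -1 (fully open) to 1 (shut), set as the call begins (- or left out, the last holds). The fingers move at their own pace and stop on an object; FORCE is the grip in N (left out, the last holds). Time passes only in rows, so rows that repeat a pose let the fingers close. It gives the time, the measured TCP pose, the force, the opening and the grip force at its end, in the units of the state.
- manip.read_state(): the state, without advancing time (a new reading comes with each control period).
- imaging.snapshot(name): name is "scene" or "top"; returns the picture (480x640x3 uint8, red, green, blue); there is no depth.
- imaging.camera_info(name): a dict with "fx", "fy", "cx", "cy" (pixels), "extrinsics" (4x4, takes a point from world to camera coordinates). Camera axes: x right, y down, z forward; pixel columns grow to the right and rows downward; lengths in m; the calibration is good to about 2 mm. A picture is of the moment at which its call begins. camera_info takes no time and is no camera call.
- manip.hand_in(): hands the job in; it is judged then, once.
The state is a dict: "time": time; "joint_positions": joint angles; "joint_velocities": joint speeds; "joint_efforts": joint torques, N m; "tool_pos": TCP position; "ee_rot": TCP orientation; "force": force on the tool from outside, world axes, zero at the start; "wrist_torque": the same for the moment, N m; "gripper_width": opening from 0.0 (shut) to 1.0 (fully open); "finger_force": force on a finger pad.
Only numpy, scipy, OpenCV 4.12 (cv2) and the standard library are available. Lean on these libraries where they do the work, as an engineer would, in place of code of your own. Each camera call takes 0.05 s, during which the arm holds its last target. There are 200 camera calls.

## Task

Get the bench magnifier ready for inspecting the opened phone: push its swing arm round gently with one fingertip until the middle of the lens stands right above the phone's blue chip, and press the red end of the rocker switch on its base fully down to turn the lamp on. Only push and press, with the fingers alone: do not grip, lift or shift the magnifier, and leave the phones, the screwdriver, the tin and the spray can where they are.

Things in the scene. Friction and masses are not known exactly. Their poses are not given: they have to be found in the camera images.
- magnifier: Loose weighted base (2.2 kg, rubber foot, not fastened): white plate, top at z = 22 mm, with an upright steel pillar 18 mm thick. Origin: on the bench under the pillar axis, z up; the plate reaches from x = -90 to +70 mm and y = -60 to +135 mm. It was set down at some yaw (within 0.25 rad of the world axes). The pillar, arm hub and small knob on top end 214 mm above the bench.
- boom: Swing arm on a friction hinge about the pillar axis; stays where left. Origin: on that axis at the arm's mid height, 195 mm above the bench; the arm points along its -y. Its bare aluminium bar (10 mm wide, 14 tall) can be pushed 20 to 150 mm from the axis; then a knuckle (26 mm wide) and the white lens ring (114 mm across, 22 tall). About 2 N at 100 mm turns it; over 25 N is rough.
- lens_center (a point): Middle of the glass lens (94 mm diameter), 220 mm from the hinge axis along the arm, 195 mm above the bench. At the start the lens is parked on the far side, away from the robot, 0.4 to 1.6 rad counter-clockwise (seen from above) from where it is wanted.
- switch (a joint): Rocker paddle on the base, rad: -0.2 off (red end up), +0.2 on (red end fully down); stays where left. V shape, 34 mm along the base's x, 24 mm wide, red half to +x, grey half to -x. Rocking axis at base x = -60, y = 105 mm, 34 mm above the bench; flat black bezel round it at 30 mm. Off, the red end stands 7 mm above the axis; on, the red half is level. About 2 N at the outer end moves it.
- switch_on_end (a point): Top of the red half of the rocker, 15 mm from the rocking axis towards the base's +x, near the outer end: the place to press. It lies at x = -45, y = 105 mm in the base's frame; keep off the grey half.
- phone: Opened phone lying on the bench with its board up, loose, 75 mm wide (its x), 155 mm long, 7 mm thick, parts on it up to 10 mm. Origin: on the bench under the chip; the phone reaches from y = -115 to +40 mm from it. Not to be touched or moved.
- chip (a point): Top of the square blue chip, 18 mm, on the green board in the phone's upper part, 10 mm above the bench; its distance from the pillar axis is within about 10 mm of the lens's 220 mm.
- driver: Screwdriver with red handle, 160 mm long, lying beside the phone. Bystander.
- tin: Low round flux tin, steel with a blue lid, 60 mm across, 24 mm tall, beside the phone. Bystander. Origin under its centre.
- spray: Yellow spray can, 62 mm across, 147 mm tall, standing behind the magnifier's base. Bystander. Origin under its centre.
- bluephone: Closed blue phone lying on the bench to the left of the magnifier, 75 x 155 x 9 mm. Bystander. Origin under its centre.

How it is judged:
By the outcome, as a careful person would: the job done as asked, in the order asked, and still so for the second after the job is handed in, with the robot touching nothing.
It also fails if it takes over 58 s, if anything falls off the work surface, if the arm or the gripper's body presses on something with over 40 N, if the wrist force passes 120 N, or if a joint passes its speed limit or range.

## Working session

There is one attempt and no reset: what is moved stays moved. The work goes in short steps, Python scripts to look and compute and a shell command to move; the robot and the scene stay as the last step left them, time stands still between calls to the robot, and variables do not carry over. Pictures are saved under pics/ and viewed, at most 10 in all, crops included, and the job is handed in when it is done.

```bash
mkdir -p pics; ls
python3 - <<'E'
from cell import manip, imaging
import cv2,numpy as np
for n in("scene","top"):
    cv2.imwrite(f"pics/{n}0.png",imaging.snapshot(n)[:,:,::-1])
    i=imaging.camera_info(n);print(n,i["fx"],i["fy"],i["cx"],i["cy"]);print(np.round(np.array(i["extrinsics"]),4).tolist())
s=manip.read_state();print(s)
E
```

```text
pics
scene 468.6922182983941 468.6922182983941 317.10941948539676 237.55411496422616
[[-0.494, 0.8694, -0.0105, 0.182], [0.6817, 0.3798, -0.6254, -0.3587], [-0.5397, -0.3161, -0.7803, 1.2834], [0.0, 0.0, 0.0, 1.0]]
top 470.7477848071807 470.7477848071807 312.6626375842782 233.69047109891184
[[-0.0019, -1.0, 0.0016, 0.1093], [-0.9993, 0.0018, -0.0381, 0.5633], [0.0381, -0.0017, -0.9993, 1.09], [0.0, 0.0, 0.0, 1.0]]
{'time': 0.1, 'joint_positions': array([-1.19350334,  0.59202947,  0.04829298,  1.60972852, -0.0333422 ,
        0.94269373, -0.03368776]), 'joint_velocities': array([-0.00207466, -0.00140134,  0.00064789, -0.00238676,  0.00069585,
        0.00065744,  0.00210166]), 'joint_efforts': array([ 4.74948276e-03, -5.49999654e+01,  1.55308552e+00, -1.98825037e+01,
        9.67637199e-03,  3.84634404e-03, -1.55617488e-05]), 'tool_pos': array([0.32845723, 0.64539753, 0.19794058]), 'ee_rot': array([ 2.33191406e-01,  9.72430313e-01, -1.00685806e-03, -2.02841112e-04]), 'force': array([-0.16850122,  0.09043507, -1.15887494]), 'wrist_torque': array([ 0.00489741, -0.04735181, -0.03458086]), 'finger_force': 0.0, 'gripper_width': 1.0039270673260352}
```

View pics/top0.png

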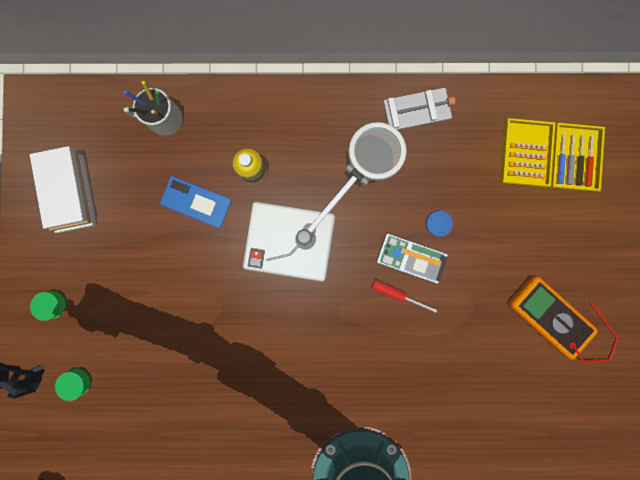

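View pics/scene0.png

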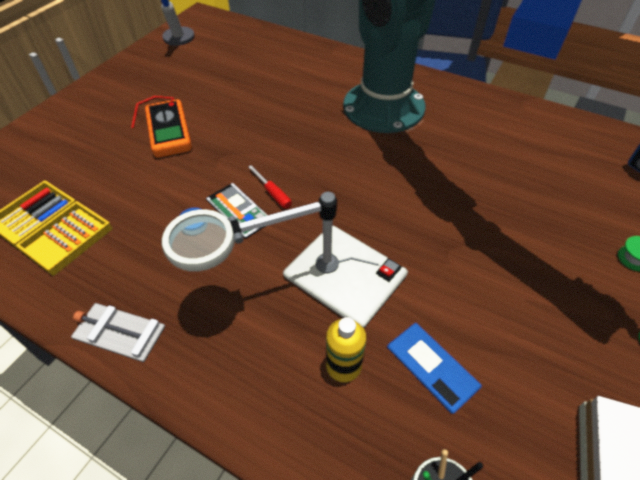

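The top view shows the pillar at about (305,238), the lens at (377,152), the chip near (397,253) and the rocker at (256,258) with its red end up. Next I zoom in to get precise pixels.

Run:
```python
import cv2
im=cv2.imread("pics/top0.png")
a=cv2.resize(im[110:290,235:455],None,fx=3.6,fy=3.3,interpolation=cv2.INTER_CUBIC)
a=cv2.resize(im[195:285,235:345],(770,600)[0:1]+(630,),interpolation=cv2.INTER_CUBIC)[:600]
cv2.imwrite("pics/cropbase.png",a)
b=cv2.resize(im[225:290,370:455],(765,585),interpolation=cv2.INTER_CUBIC)
cv2.imwrite("pics/cropphone.png",b)
```

```text
(no output)
```

View pics/cropbase.png

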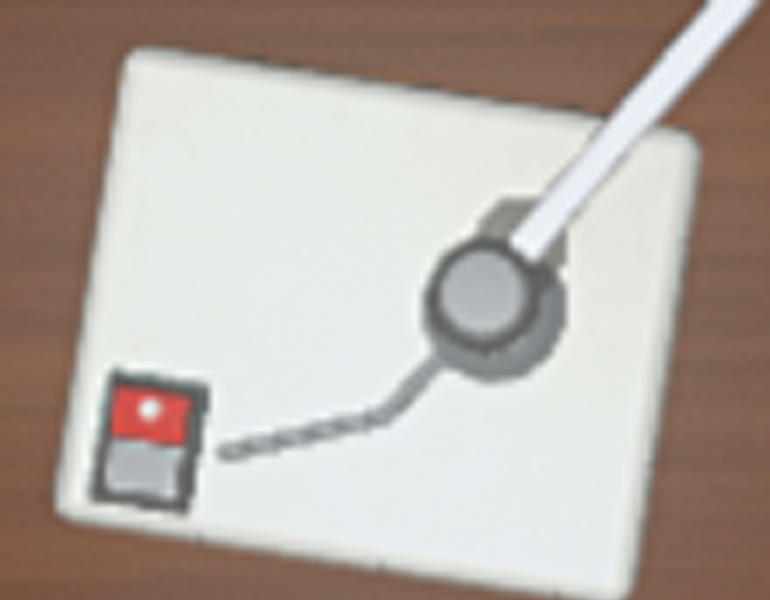

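View pics/cropphone.png

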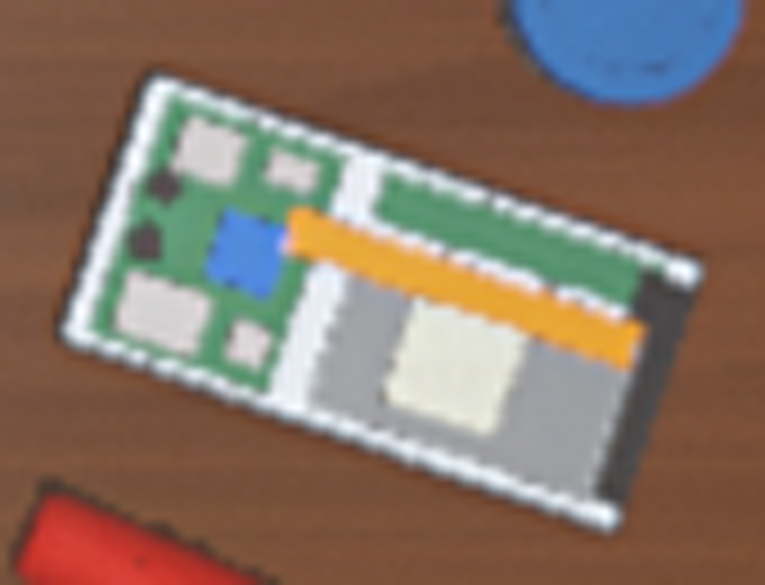

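Base crop: plate corners near (127,45), (703,135), (630,605), (53,518), knob at (484,293), red half around (149,415). In the phone crop, the chip is at (245,253).

```bash
cat > h.py <<'E'
from cell import manip, imaging
import numpy as np, cv2
from scipy.spatial.transform import Rotation as R
def ray(n,u,v,z):
    i=imaging.camera_info(n);E=np.array(i["extrinsics"]);d=E[:3,:3].T@[(u-i["cx"])/i["fx"],(v-i["cy"])/i["fy"],1]
    c=-E[:3,:3].T@E[:3,3];return c+d*(z-c[2])/d[2]
def proj(n,P):
    i=imaging.camera_info(n);E=np.array(i["extrinsics"]);q=E[:3,:3]@P+E[:3,3]
    return np.array([q[0]/q[2]*i["fx"]+i["cx"],q[1]/q[2]*i["fy"]+i["cy"]])
def lens(im):
    "centre of the lens ring in top view, by ellipse fit of the white ring nearby"
E
python3 - <<'E'
from h import *
np.set_printoptions(precision=4,suppress=True)
b=lambda u,v,z:ray("top",235+(u+.5)/7-.5,195+(v+.5)/7-.5,z)
C=[b(*p,.022) for p in[(127,45),(703,135),(630,605),(53,518)]]
B=np.array([[.07,.135],[.07,-.06],[-.09,-.06],[-.09,.135]])
W=np.array(C)[:,:2]
mb,mw=B.mean(0),W.mean(0)
x=B-mb;y=W-mw
yaw=np.arctan2((x[:,0]*y[:,1]-x[:,1]*y[:,0]).sum(),(x*y).sum())
c,s=np.cos(yaw),np.sin(yaw);M=np.array([[c,-s],[s,c]])
o=mw-M@mb;print("base yaw",yaw,"origin",o,"resid mm",(B@M.T+o-W)*1e3)
k=b(484,293,.214);print("knob",k)
for h in(.030,.034,.038):print("red",h,b(149,415,h)[:2])
p=np.array([-.045,.105]);print("switch end pred",M@p+o,"axis",M@[-.06,.105]+o,"plate+x dir",M[:,0])
ch=ray("top",370+245.5/9-.5,225+253.5/9-.5,.010);print("chip",ch)
L=ray("top",377,152,.2);print("lens",L)
for q in(o,k[:2]):
    for t in(ch,L): d=t[:2]-q;print(np.hypot(*d),np.arctan2(d[1],d[0]))
ph=[ray("top",370+u/9,225+v/9,.007)[:2] for u,v in((155,75),(702,275),(612,530),(65,340))];print(ph,np.linalg.norm(ph[0]-ph[1]),np.linalg.norm(ph[1]-ph[2]))
# scene check
print(proj("scene",np.r_[k[:2],.214]),proj("scene",ch),proj("scene",np.r_[M@p+o,.04]), proj("scene",L))
for n,u,v,z in(("tin",439,223,.024),("spray",246,160,.147)):print(n,ray("top",u,v,z))
E
```

```text
base yaw -0.15431940835473673 origin [0.5503 0.1254] resid mm [[ 1.0609  0.7916]
 [ 1.3115 -1.1221]
 [-1.695  -1.1398]
 [-0.6774  1.4702]]
knob [0.5506 0.1257 0.214 ]
red 0.03 [0.5167 0.2387]
red 0.034 [0.5167 0.2382]
red 0.038 [0.5168 0.2377]
switch end pred [0.522  0.2361] axis [0.5072 0.2384] plate+x dir [ 0.9881 -0.1537]
chip [ 0.5188 -0.0881  0.01  ]
lens [ 0.7154 -0.0171  0.2   ]
0.2158518046015813 -1.7174463260319441
0.21800125766125245 -0.7120771580856652
0.21619593143212634 -1.7182331651368477
0.21804229567457145 -0.7138275168731752
[array([ 0.5642, -0.0667]), array([ 0.5118, -0.2087]), array([ 0.4457, -0.1844]), array([ 0.4952, -0.0427])] 0.1513521947398371 0.07040894364459248
[327.3486 195.7724] [247.9423 217.0431] [384.5486 269.8707] [198.8817 235.9124]
tin [ 0.5872 -0.1839  0.024 ]
spray [0.7105 0.2456 0.147 ]
```

```bash
python3 -m handwheel '[[0,0,-0.04,0,0,-0.035],[0,0,-0.08,0,0,-0.07],[0,0,-0.11,0,0,-0.101],[0,0,-0.11,0,0,-0.101],[0,0,-0.11,0,0,-0.101]]' 1 20
cat >> h.py <<'E'
piv=np.array([.5505,.1256]); ANG=-1.718
def rel(P):
    s=manip.read_state();return R.from_quat(s["ee_rot"]).inv().apply(np.asarray(P)-s["tool_pos"])
def bar(th,r,off,z=.183):
    u=np.array([np.cos(th),np.sin(th)]);n=np.array([-u[1],u[0]]);return np.r_[piv+r*u+off*n,z]
E
python3 - <<'E'
from h import *
np.set_printoptions(precision=4,suppress=True)
s=manip.read_state();print(s["tool_pos"],R.from_quat(s["ee_rot"]).as_matrix())
P=bar(-.713,.12,.05);print(P,rel(np.r_[P[:2],.3]),rel(P))
E
```

```text
time: 0.6
tool_pos: [0.329, 0.6461, 0.3094]
ee_rot: [0.077, 0.997, 0.0, 0.0]
force: [0.7, -0.1, -1.2]
gripper_width: 0.144
finger_force: 0.0
[0.329  0.6461 0.3094] [[-0.9881  0.1537  0.0002]
 [ 0.1537  0.9881  0.0007]
 [-0.0001  0.0007 -1.    ]]
[0.674  0.0849 0.183 ] [-0.4272 -0.5014  0.0091] [-0.4272 -0.5015  0.1261]
```

```bash
python3 -m handwheel '[[-0.03,-0.035,0,0,0,0],[-0.06,-0.07,0,0,0,0],[-0.09,-0.105,0,0,0,0],[-0.12,-0.14,0,0,0,0],[-0.15,-0.175,0,0,0,0],[-0.18,-0.21,0,0,0,0],[-0.21,-0.245,0,0,0,0],[-0.24,-0.28,0,0,0,0],[-0.27,-0.315,0,0,0,0],[-0.3,-0.35,0,0,0,0],[-0.33,-0.385,0,0,0,0],[-0.36,-0.42,0,0,0,0]]'
python3 - <<'E'
from h import *
np.set_printoptions(precision=4,suppress=True)
P=bar(-.713,.12,.045);print(rel(P), manip.read_state()["gripper_width"])
E
```

```text
time: 1.8
tool_pos: [0.6197, 0.174, 0.3067]
ee_rot: [0.077, 0.997, -0.001, -0.002]
force: [1.0, 1.3, 0.1]
gripper_width: 0.003
finger_force: 0.0
[-0.0651 -0.0836  0.1236] 0.003344725979536564
```

```bash
python3 -m handwheel '[[-0.033,-0.042,0,0,0,0],[-0.065,-0.084,0,0,0,0],[-0.065,-0.084,0,0,0,0],[-0.065,-0.084,0.03,0,0,0],[-0.065,-0.084,0.06,0,0,0],[-0.065,-0.084,0.09,0,0,0],[-0.065,-0.084,0.12,0,0,0],[-0.065,-0.084,0.124,0,0,0],[-0.065,-0.084,0.124,0,0,0]]'
python3 - <<'E'
from h import *
np.set_printoptions(precision=4,suppress=True)
cv2.imwrite("pics/top1.png",imaging.snapshot("top")[:,:,::-1])
# support distance of the 22x29 footprint; bar half width 5
s=manip.read_state();M=R.from_quat(s["ee_rot"]).as_matrix()
for th in np.linspace(-.713,ANG+.07,14):
    n=np.array([-np.sin(th),np.cos(th),0]);off=.005+.011*abs(n@M[:,0])+.0145*abs(n@M[:,1])
    print(round(th,3),rel(bar(th,.12,off)))
E
```

```text
time: 2.7
tool_pos: [0.6702, 0.0833, 0.1831]
ee_rot: [0.077, 0.997, -0.001, -0.002]
force: [-0.5, 0.1, 0.9]
gripper_width: 0.001
finger_force: 0.0
-0.713 [ 0.0122 -0.0208  0.0019]
-0.785 [ 0.0157 -0.0288  0.0019]
-0.857 [ 0.0197 -0.0366  0.0019]
-0.929 [ 0.0244 -0.0442  0.0019]
-1.001 [ 0.0296 -0.0515  0.0019]
-1.073 [ 0.0355 -0.0584  0.0019]
-1.145 [ 0.042  -0.065   0.0019]
-1.216 [ 0.0489 -0.071   0.0019]
-1.288 [ 0.0564 -0.0766  0.0019]
-1.36 [ 0.0644 -0.0816  0.0019]
-1.432 [ 0.0728 -0.0859  0.0019]
-1.504 [ 0.0816 -0.0897  0.002 ]
-1.576 [ 0.0907 -0.0927  0.002 ]
-1.648 [ 0.1001 -0.095   0.002 ]
```

View pics/top1.png

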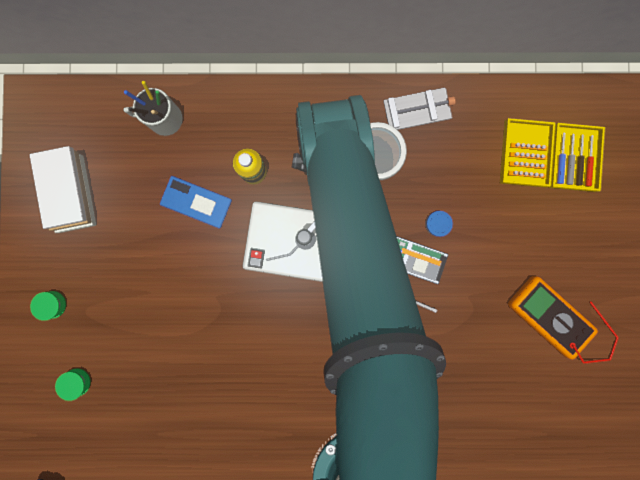

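The boom is untouched with the finger beside it. In the top view the arm hides much of the bar, so I'll check with the scene camera. Now the slow push.

```bash
python3 -m handwheel '[[0.006,-0.01,0,0,0,0],[0.012,-0.02,0,0,0,0],[0.014,-0.025,0,0,0,0],[0.016,-0.029,0,0,0,0],[0.018,-0.033,0,0,0,0],[0.02,-0.037,0,0,0,0],[0.022,-0.0405,0,0,0,0],[0.0245,-0.044,0,0,0,0],[0.027,-0.048,0,0,0,0],[0.0295,-0.0515,0,0,0,0],[0.0295,-0.0515,0,0,0,0]]'
python3 - <<'E'
from h import *
np.set_printoptions(precision=4,suppress=True)
cv2.imwrite("pics/scene1.png",imaging.snapshot("scene")[:,:,::-1])
s=manip.read_state();M=R.from_quat(s["ee_rot"]).as_matrix()
for th in np.linspace(-1.0,ANG+.07,12):
    n=np.array([-np.sin(th),np.cos(th),0]);off=.005+.011*abs(n@M[:,0])+.0145*abs(n@M[:,1])
    print(round(th,3),rel(bar(th,.12,off)))
E
```

```text
time: 3.85
tool_pos: [0.6342, 0.0359, 0.1849]
ee_rot: [0.077, 0.997, -0.0, -0.0]
force: [0.3, -0.6, 0.1]
gripper_width: 0.001
finger_force: 0.0
-1.0 [0.0001 0.0006 0.002 ]
-1.059 [ 0.0049 -0.0051  0.002 ]
-1.118 [ 0.01   -0.0106  0.002 ]
-1.177 [ 0.0155 -0.0157  0.002 ]
-1.236 [ 0.0214 -0.0205  0.002 ]
-1.295 [ 0.0276 -0.025   0.002 ]
-1.353 [ 0.0341 -0.0291  0.002 ]
-1.412 [ 0.0409 -0.0328  0.002 ]
-1.471 [ 0.048  -0.0361  0.002 ]
-1.53 [ 0.0553 -0.0389  0.002 ]
-1.589 [ 0.0629 -0.0412  0.002 ]
-1.648 [ 0.0706 -0.0431  0.002 ]
```

View pics/scene1.png

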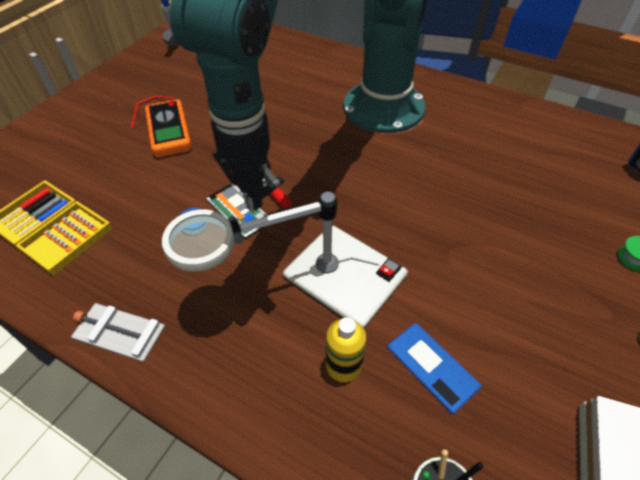

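The lens is still at (198,240), so it has not moved, and the finger seems to be behind the bar. I'll check the geometry with projections.

Run:
```python
from h import *
np.set_printoptions(precision=4,suppress=True)
s=manip.read_state();P=s["tool_pos"];print(s["force"],s["time"],P)
im=imaging.snapshot("scene")[:,:,::-1]
x0,y0=150,100
c=cv2.resize(im[y0:y0+180,x0:x0+240],None,fx=3.3,fy=3.3,interpolation=cv2.INTER_CUBIC)
def dot(Q,col):
    q=(proj("scene",np.asarray(Q))-[x0,y0])*3.3;cv2.circle(c,tuple(int(v) for v in q),3,col,-1)
for dz in(0,.03,.06,.09):dot(P+[0,0,dz],(0,0,255))
for r in(.02,.06,.1,.12,.15,.22):dot(bar(-.713,r,0,.195),(0,255,0))
cv2.imwrite("pics/c2.png",c)
```

```text
[-1.4231 -0.3342  0.1184] 3.9 [0.6346 0.0364 0.185 ]
```

View pics/c2.png

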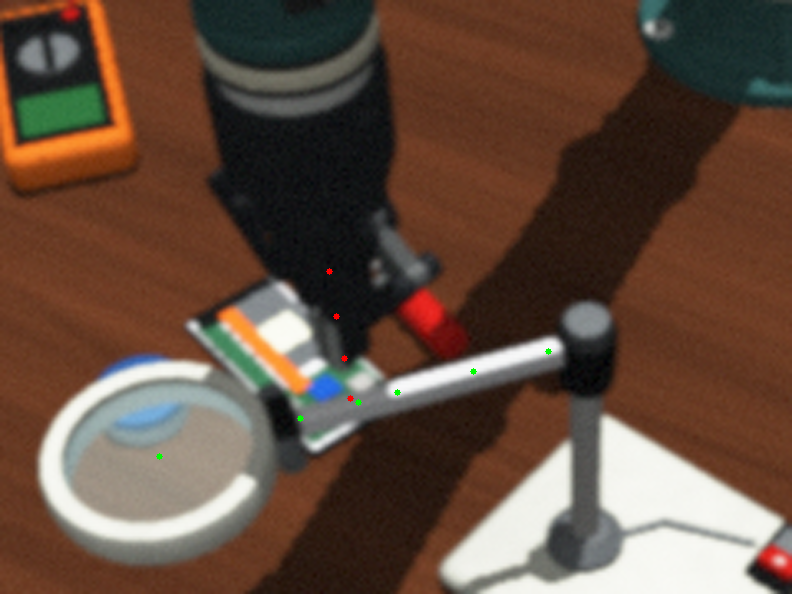

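The finger passed over the bar. In the picture its visible tip sits about 25 to 28 mm above the reported TCP, with the phone visible between tip and bar. I'll lift, go back and come down lower; TCP z = 0.155 keeps the body clear whichever height is right. Then I'll look at the tip.

```bash
python3 -m handwheel '[[0,0,-0.03,0,0,0],[0,0,-0.06,0,0,0],[-0.015,0.026,-0.06,0,0,0],[-0.03,0.052,-0.06,0,0,0],[-0.03,0.052,-0.06,0,0,0],[-0.03,0.052,-0.03,0,0,0],[-0.03,0.052,0,0,0,0],[-0.03,0.052,0.03,0,0,0],[-0.03,0.052,0.03,0,0,0]]'
python3 - <<'E'
from h import *
s=manip.read_state();P=s["tool_pos"];print(s["force"],s["time"],P,s["gripper_width"])
im=imaging.snapshot("scene")[:,:,::-1]
x0,y0=170,120
c=cv2.resize(im[y0:y0+150,x0:x0+200],None,fx=4,fy=4,interpolation=cv2.INTER_CUBIC)
def dot(Q,col):
    q=(proj("scene",np.asarray(Q))-[x0,y0])*4;cv2.circle(c,tuple(int(v) for v in q),3,col,-1)
for dz in(0,.03,.06,.09):dot(P+[0,0,dz],(0,0,255))
cv2.imwrite("pics/c3.png",c)
E
```

```text
time: 4.85
tool_pos: [0.6682, 0.0829, 0.1504]
ee_rot: [0.077, 0.997, -0.001, -0.005]
force: [-1.2, 0.1, -0.8]
gripper_width: -0.004
finger_force: 0.0
[-1.18110045  0.09470173 -0.81989939] 4.85 [0.66822844 0.08286762 0.15039739] -0.003823983192023604
```

View pics/c3.png

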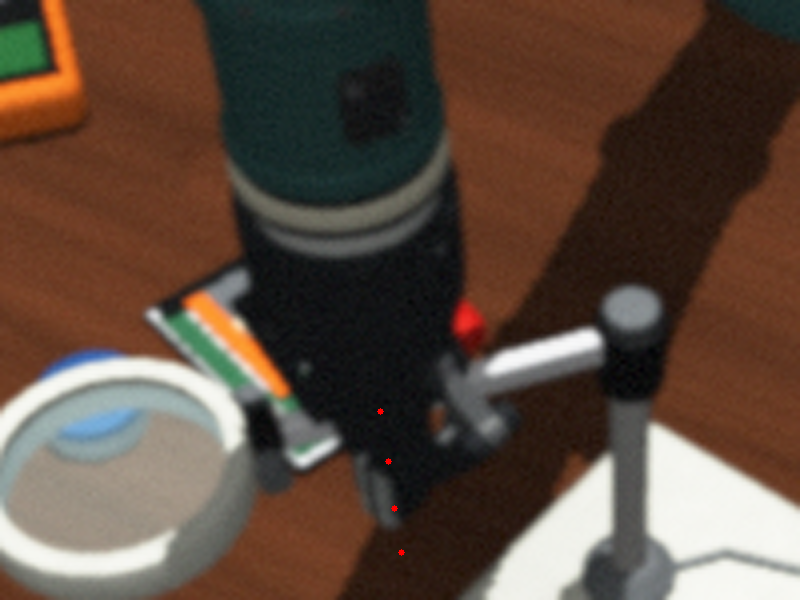

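The finger is now on the near side of the bar. Its tip is at crop (395,522), about 20 mm above the reported TCP at (401,552), so real tip z ≈ TCP + 0.02, which explains the pass over the bar. At this lower height I push again.

```bash
python3 -m handwheel '[[0.006,-0.01,0,0,0,0],[0.012,-0.02,0,0,0,0],[0.014,-0.025,0,0,0,0],[0.016,-0.029,0,0,0,0],[0.018,-0.033,0,0,0,0],[0.02,-0.037,0,0,0,0],[0.022,-0.0405,0,0,0,0],[0.0245,-0.044,0,0,0,0],[0.027,-0.048,0,0,0,0],[0.0295,-0.0515,0,0,0,0]]'
cat >> h.py <<'E'
def lensfit(show=False):
    "boom angle by projecting ring template (top z .206) to scene, maximise whiteness"
    im=cv2.GaussianBlur(imaging.snapshot("scene"),(3,3),0).astype(float).min(2)
    best=[]
    a=np.linspace(0,2*np.pi,120,endpoint=False)
    for th in np.arange(-1.9,-.5,.005):
        c=bar(th,.22,0,.206);v=[]
        for rr in(.050,.052,.054):
            q=np.array([proj("scene",c+[rr*np.cos(t),rr*np.sin(t),0]) for t in a])
            v.append(cv2.remap(im.astype(np.float32),q[:,:1].astype(np.float32),q[:,1:].astype(np.float32),1).mean())
        best.append((np.mean(v),th))
    return max(best)
E
python3 - <<'E'
from h import *
np.set_printoptions(precision=4,suppress=True)
s=manip.read_state();M=R.from_quat(s["ee_rot"]).as_matrix();print(s["tool_pos"],s["force"])
print(lensfit())
for th in np.linspace(-1.0,ANG+.07,12):
    n=np.array([-np.sin(th),np.cos(th),0]);off=.005+.011*abs(n@M[:,0])+.0145*abs(n@M[:,1])
    print(round(th,3),rel(bar(th,.12,off,.150)))
E
```

```text
time: 5.9
tool_pos: [0.6349, 0.0369, 0.1548]
ee_rot: [0.077, 0.997, -0.0, -0.0]
force: [0.1, 1.8, 0.5]
gripper_width: 0.001
finger_force: 0.8
[0.6349 0.0369 0.1548] [0.1084 1.8356 0.4727]Traceback (most recent call last):
  File "<stdin>", line 4, in <module>
  File "h.py", line 25, in lensfit
    q=np.array([proj("scene",c+[rr*np.cos(t),rr*np.sin(t),0]) for t in a])
                ~~~~^^^^^^^^^^^^^^^^^^^^^^^^^^^^^^^^^^^^^^^^^
  File "h.py", line 8, in proj
    i=imaging.camera_info(n);E=np.array(i["extrinsics"]);q=E[:3,:3]@P+E[:3,3]
ValueError: time passes only in moves, steps and waits
```

```bash
python3 - <<'E'
t=open("h.py").read()
t=t.replace("def ray(","import functools\n@functools.lru_cache(None)\ndef info(n): return imaging.camera_info(n)\ndef ray(",1).replace("i=imaging.camera_info(n);","i=info(n);")
open("h.py","w").write(t)
E
python3 - <<'E'
from h import *
np.set_printoptions(precision=4,suppress=True)
s=manip.read_state();M=R.from_quat(s["ee_rot"]).as_matrix();print(s["time"])
print(lensfit())
for th in np.linspace(-1.0,ANG+.07,12):
    n=np.array([-np.sin(th),np.cos(th),0]);off=.005+.011*abs(n@M[:,0])+.0145*abs(n@M[:,1])
    print(round(th,3),rel(bar(th,.12,off,.150)))
E
```

```text
5.95
(np.float32(188.01006), np.float64(-0.9750000000000196))
-1.0 [-0.0001  0.001   0.0047]
-1.059 [ 0.0047 -0.0047  0.0047]
-1.118 [ 0.0098 -0.0101  0.0047]
-1.177 [ 0.0153 -0.0153  0.0047]
-1.236 [ 0.0212 -0.0201  0.0047]
-1.295 [ 0.0274 -0.0246  0.0048]
-1.353 [ 0.0339 -0.0287  0.0048]
-1.412 [ 0.0407 -0.0323  0.0048]
-1.471 [ 0.0478 -0.0356  0.0048]
-1.53 [ 0.0551 -0.0384  0.0048]
-1.589 [ 0.0627 -0.0408  0.0048]
-1.648 [ 0.0704 -0.0426  0.0048]
```

The boom moved to -0.975 rad, as modelled. I continue the arc.

```bash
python3 -m handwheel '[[0.0045,-0.0045,0,0,0,0],[0.0095,-0.0095,0,0,0,0],[0.015,-0.015,0,0,0,0],[0.021,-0.02,0,0,0,0],[0.027,-0.0245,0,0,0,0],[0.0335,-0.0285,0,0,0,0],[0.0405,-0.032,0,0,0,0],[0.0475,-0.0355,0,0,0,0],[0.053,-0.0375,0,0,0,0],[0.057,-0.039,0,0,0,0],[0.061,-0.0405,0,0,0,0],[0.061,-0.0405,0,0,0,0]]'
python3 - <<'E'
from h import *
np.set_printoptions(precision=4,suppress=True)
s=manip.read_state();print(s["time"],s["tool_pos"],s["force"]);M=R.from_quat(s["ee_rot"]).as_matrix()
print(lensfit())
for th in np.linspace(-1.58,ANG,5):
    n=np.array([-np.sin(th),np.cos(th),0]);off=.005+.011*abs(n@M[:,0])+.0145*abs(n@M[:,1])
    print(round(th,3),rel(bar(th,.12,off,.155)))
E
```

```text
time: 7.2
tool_pos: [0.5678, 0.0059, 0.1549]
ee_rot: [0.077, 0.997, -0.0, -0.001]
force: [0.1, -0.4, -1.4]
gripper_width: -0.0
finger_force: 0.0
7.2 [0.5678 0.0059 0.1549] [ 0.1107 -0.4181 -1.4339]
(np.float32(134.89786), np.float64(-1.570000000000007))
-1.58 [ 0.0005 -0.0004 -0.0001]
-1.614 [ 0.0049 -0.0016 -0.0001]
-1.649 [ 0.0095 -0.0026 -0.0001]
-1.684 [ 0.014  -0.0035 -0.0001]
-1.718 [ 0.0187 -0.0042 -0.0001]
```

```bash
python3 -m handwheel '[[0.003,-0.001,0,0,0,0],[0.006,-0.002,0,0,0,0],[0.009,-0.003,0,0,0,0],[0.012,-0.0035,0,0,0,0],[0.015,-0.004,0,0,0,0],[0.015,-0.004,0,0,0,0],[0.005,-0.004,0,0,0,0]]'
python3 - <<'E'
from h import *
s=manip.read_state();print(s["time"],s["tool_pos"],s["force"])
print(lensfit())
im=imaging.snapshot("top")[:,:,::-1];cv2.imwrite("pics/top2.png",im)
im2=imaging.snapshot("scene")[:,:,::-1]
v=np.hstack([cv2.resize(im[200:320,280:440],(400,300)),cv2.resize(im2[140:290,170:370],(400,300))])
cv2.imwrite("pics/c4.png",v)
E
```

```text
time: 7.95
tool_pos: [0.5611, 0.0029, 0.1547]
ee_rot: [0.077, 0.997, -0.0, -0.002]
force: [0.2, -0.4, 0.5]
gripper_width: -0.0
finger_force: 0.0
7.95 [0.56109025 0.00289669 0.15465489] [ 0.19289341 -0.41497512  0.52620297]
(np.float32(121.19022), np.float64(-1.6950000000000043))
```

View pics/c4.png

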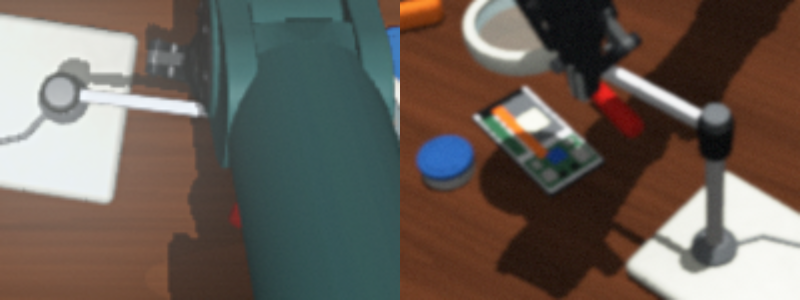

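The bar in the top view runs from the knob at crop (62,92) to (203,109), nearly aligned with the chip. Now I measure its angle numerically.

Run:
```python
from h import *
im=cv2.imread("pics/top2.png").astype(float).min(2)
for c in range(337,361,2):
    col=im[230:256,c]; w=np.clip(col-100,0,None)
    if w.sum()<50: continue
    v=230+(w*np.arange(26)).sum()/w.sum(); P=ray("top",c,v,.202)[:2]-piv
    print(c,round(v,2),round((w>40).sum()),round(np.hypot(*P),4),round(np.arctan2(P[1],P[0]),4))
```

```text
337 240.6 6 0.0644 -1.691
339 240.85 5 0.0683 -1.6914
341 241.18 6 0.0722 -1.694
343 241.37 6 0.0761 -1.6925
345 241.57 6 0.0799 -1.6915
347 241.79 5 0.0838 -1.6912
349 242.16 6 0.0877 -1.694
351 242.33 6 0.0916 -1.6925
353 242.5 6 0.0955 -1.6911
355 242.76 5 0.0994 -1.6915
357 243.11 5 0.1033 -1.6935
359 243.5 4 0.1072 -1.6962
```

Boom is at -1.692 and the target is -1.718, so the finger must go 3.5 mm past its last contact. Then back off and lift.

```bash
python3 -m handwheel '[[0.005,0,0,0,0,0],[0.009,0,0,0,0,0],[0.011,0,0,0,0,0],[0.0125,0,0,0,0,0],[0.0137,0,0,0,0,0],[0.0137,0,0,0,0,0],[0.005,0,0,0,0,0],[-0.02,0,0,0,0,0],[-0.03,0,-0.04,0,0,0],[-0.03,0,-0.08,0,0,0],[-0.03,0,-0.12,0,0,0],[-0.03,0,-0.12,0,0,0]]'
python3 - <<'E'
from h import *
P=[.522+.988*.001,.2361,.20]
print(manip.read_state()["tool_pos"],rel(P))
E
```

```text
time: 9.3
tool_pos: [0.5976, -0.0013, 0.2812]
ee_rot: [0.077, 0.997, 0.001, 0.006]
force: [0.9, -0.4, -0.1]
gripper_width: -0.001
finger_force: 0.0
[ 0.59763094 -0.00128659  0.2811651 ] [0.11103511 0.22292052 0.0805567 ]
```

```bash
python3 -m handwheel '[[0.02,0.04,0,0,0,0],[0.04,0.08,0,0,0,0],[0.06,0.12,0,0,0,0],[0.08,0.16,0,0,0,0],[0.1,0.2,0,0,0,0],[0.111,0.223,0,0,0,0],[0.111,0.223,0,0,0,0],[0.111,0.223,0,0,0,0]]'
python3 - <<'E'
from h import *
s=manip.read_state();print(s["time"],s["tool_pos"])
top=imaging.snapshot("top");cv2.imwrite("pics/top3.png",top[:,:,::-1])
print("scene fit",lensfit())
g=cv2.GaussianBlur(top,(3,3),0).astype(np.float32).min(2)
a=np.linspace(0,2*np.pi,90,endpoint=False);B=[]
for th in np.arange(-1.8,-1.6,.004):
  for r in(.216,.22,.224):
    c=bar(th,r,0,.206)
    q=np.array([proj("top",c+[k*np.cos(t),k*np.sin(t),0]) for k in(.05,.052,.054) for t in a]).astype(np.float32)
    B.append((cv2.remap(g,q[:,:1],q[:,1:],1).mean(),th,r))
print("top fit",max(B)," range",min(B)[0])
for c in range(337,370,4):
    w=np.clip(g[230:260,c]-100,0,None)
    if w.sum()<50: continue
    v=230+(w*np.arange(30)).sum()/w.sum(); P=ray("top",c,v,.202)[:2]-piv
    print(c,round(np.hypot(*P),4),round(np.arctan2(P[1],P[0]),4))
print(rel([.523,.2361,.06]))
E
```

```text
time: 10.1
tool_pos: [0.5169, 0.2363, 0.2744]
ee_rot: [0.076, 0.997, -0.001, -0.001]
force: [0.8, -0.9, 0.9]
gripper_width: -0.0
finger_force: 0.0
10.1 [0.51693429 0.23626396 0.27439739]
scene fit (np.float32(222.36192), np.float64(-1.710000000000004))
top fit (np.float32(222.81589), np.float64(-1.716), 0.22)  range 132.30637
337 0.0646 -1.7135
341 0.0724 -1.7154
345 0.0802 -1.714
349 0.088 -1.7148
353 0.0958 -1.7144
357 0.1036 -1.7139
361 0.1114 -1.7146
365 0.1191 -1.7136
369 0.127 -1.7149
[-0.00492007  0.00293326  0.21460782]
```

Boom angle is -1.715 against a target of -1.718, under 1 mm at the lens. Now I descend over the red end.

```bash
python3 -m handwheel '[[0,0,0.03,0,0,0],[0,0,0.07,0,0,0],[0,0,0.11,0,0,0],[0,0,0.15,0,0,0],[0,0,0.18,0,0,0],[0,0,0.21,0,0,0],[0,0,0.22,0,0,0],[0,0,0.22,0,0,0],[0,0,0.22,0,0,0]]'
python3 - <<'E'
from h import *
np.set_printoptions(precision=4,suppress=True)
s=manip.read_state();print(s["time"],s["tool_pos"],s["force"]);
P=s["tool_pos"];print(rel([.523,.2359,P[2]]))
im=imaging.snapshot("scene")[:,:,::-1]
x0,y0=330,190
c=cv2.resize(im[y0:y0+120,x0:x0+130],None,fx=5,fy=5,interpolation=cv2.INTER_CUBIC)
for dz in(0,.01,.02,.03):
    q=(proj("scene",P+[0,0,dz])-[x0,y0])*5;cv2.circle(c,tuple(int(v) for v in q),2,(0,255,0),-1)
cv2.imwrite("pics/c5.png",c)
E
```

```text
time: 11.1
tool_pos: [0.5186, 0.2356, 0.056]
ee_rot: [0.077, 0.997, 0.0, 0.001]
force: [0.5, 0.4, 0.2]
gripper_width: 0.004
finger_force: 0.0
11.1 [0.5186 0.2356 0.056 ] [0.4882 0.3989 0.1767]
[-0.0043  0.001   0.    ]
```

View pics/c5.png

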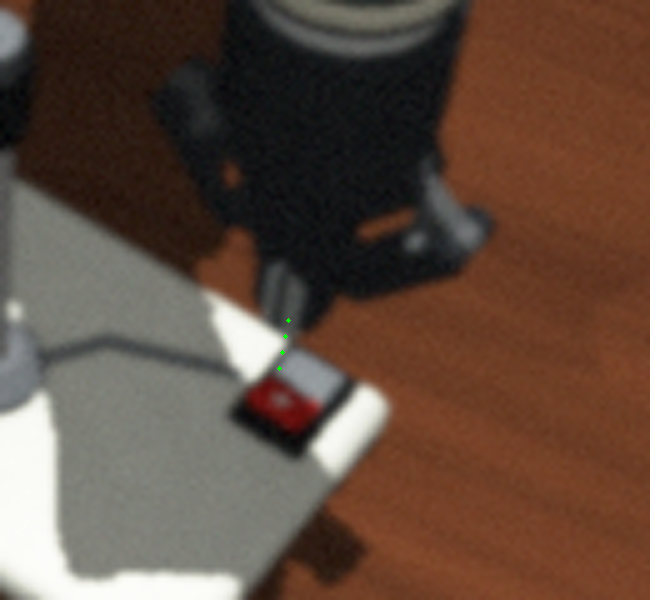

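This was my tenth picture. The tip hangs over the rocker with its lower edge near (297,325), about 27 mm above the reported TCP. The red half is at (280,400). I'll average some readings, then press by feel.

```bash
python3 -m handwheel '[[0,0,0.005,0,0,0],[0,0,0.01,0,0,0],[0,0,0.01,0,0,0],[0,0,0.01,0,0,0]]'
python3 - <<'E'
from h import *
np.set_printoptions(precision=4,suppress=True)
A=[]
for k in range(6):
    s=manip.read_state();A.append(np.r_[s["tool_pos"],s["force"]]);imaging.snapshot("scene")
print(np.array(A)); print(rel([.523,.2359,.04]))
E
```

```text
time: 11.55
tool_pos: [0.5173, 0.236, 0.0451]
ee_rot: [0.077, 0.997, -0.0, -0.0]
force: [-0.1, 1.0, -0.5]
gripper_width: -0.0
finger_force: 0.0
[[ 0.5173  0.236   0.0451 -0.0655  0.9977 -0.5195]
 [ 0.5174  0.2361  0.0451 -0.4187  0.2798 -0.288 ]
 [ 0.5174  0.2361  0.0451  0.485   0.3577 -1.1337]
 [ 0.5175  0.2361  0.0451 -0.6627  0.2448 -0.2926]
 [ 0.5175  0.2361  0.0451  0.6144 -0.3379  0.3743]
 [ 0.5175  0.236   0.0451 -0.678  -0.3459  0.5039]]
[-0.0055  0.0007  0.0051]
```

```bash
python3 -m handwheel '[[-0.003,0,0,0,0,0],[-0.006,0,0,0,0,0],[-0.006,0,0.005,0,0,0],[-0.006,0,0.01,0,0,0],[-0.006,0,0.015,0,0,0],[-0.006,0,0.015,0,0,0]]'
for i in 1 2 3; do echo; done
python3 -m handwheel '[[0,0,0.002,0,0,0],[0,0,0.004,0,0,0],[0,0,0.006,0,0,0],[0,0,0.006,0,0,0]]'
```

```text
time: 12.45
tool_pos: [0.5224, 0.2347, 0.0289]
ee_rot: [0.077, 0.997, -0.001, -0.001]
force: [0.2, -0.2, 0.3]
gripper_width: -0.004
finger_force: 0.0



time: 12.85
tool_pos: [0.5231, 0.235, 0.0238]
ee_rot: [0.077, 0.997, -0.0, -0.0]
force: [0.3, -0.0, 0.2]
gripper_width: 0.0
finger_force: 0.0
```

```bash
python3 -m handwheel '[[0,0,0.002,0,0,0],[0,0,0.003,0,0,0],[0,0,0.003,0,0,0]]'
python3 - <<'E'
from h import *
im=imaging.snapshot("scene");cv2.imwrite("pics/s6.png",im[:,:,::-1])
hs=cv2.cvtColor(im[255:285,370:405],cv2.COLOR_RGB2HSV);m=((hs[...,0]<8)|(hs[...,0]>172))&(hs[...,1]>170)&(hs[...,2]>70)
print(manip.read_state()["force"],m.sum())
E
```

```text
time: 13.15
tool_pos: [0.5232, 0.235, 0.0209]
ee_rot: [0.077, 0.997, -0.0, -0.0]
force: [0.8, 0.4, -1.1]
gripper_width: -0.004
finger_force: 0.0
[-0.35373803  0.05005889  0.10125117] 37
```

Still no contact at TCP z = 0.021. I keep stepping down, 3 mm per call.

```bash
for k in 1; do :; done; python3 -m handwheel '[[0,0,0.0015,0,0,0],[0,0,0.003,0,0,0],[0,0,0.003,0,0,0]]' | egrep 'pos|force'
python3 -m handwheel '[[0,0,0.0015,0,0,0],[0,0,0.003,0,0,0],[0,0,0.003,0,0,0]]' | egrep 'pos|force'
```

```text
tool_pos: [0.5231, 0.235, 0.0178]
force: [0.8, 0.4, -0.6]
finger_force: 0.0
tool_pos: [0.5232, 0.235, 0.0148]
force: [1.0, -0.5, -0.2]
finger_force: 0.0
```

```bash
python3 -m handwheel '[[0,0,0.001,0,0,0],[0,0,0.002,0,0,0],[0,0,0.002,0,0,0]]' | egrep 'pos|force'
python3 -m handwheel '[[0,0,0.001,0,0,0],[0,0,0.002,0,0,0],[0,0,0.002,0,0,0]]' | egrep 'pos|force'
python3 - <<'E'
from h import *
for k in range(4):
    print(manip.read_state()["force"]);im=imaging.snapshot("scene")
cv2.imwrite("pics/s7.png",im[:,:,::-1])
a=cv2.imread("pics/s6.png").astype(int)
# lowest dark-finger/red transition along the finger column: print red channel minus green
for v in range(252,282,2): print(v,(im[v,372:404:3,0].astype(int)-im[v,372:404:3,1]))
E
```

```text
tool_pos: [0.5232, 0.235, 0.0129]
force: [0.8, 0.1, -0.2]
finger_force: 0.0
tool_pos: [0.5232, 0.2351, 0.0109]
force: [0.9, -0.0, 0.3]
finger_force: 0.0
[ 0.86166459 -0.02857866  0.3124041 ]
[ 0.07549195  0.60665207 -1.03283264]
[-0.08299857 -0.26734255  0.1801113 ]
[0.26235881 0.00626608 1.30497671]
252 [-1  0  2 -2 -2 -3 -2  0  4 20 32]
254 [-1  0 -1 -1 -2  0  2  2  9 31 14]
256 [-1 -1  0 -4 -5  1  2 -4 -1  3  0]
258 [-2 -2 -2  0  2 -4  0 -1 -1  0 -6]
260 [ 0  0 -2 -6  0 -2 -1 -4 -2 -1  4]
262 [-3 -3  0 -1  0 -2 -1 -1 -2 -1 -1]
264 [-2 -3 -5 -3 -4 -2  3  1 -1 -1  0]
266 [-1 -2  0 -3  1 -1 -3 -3 -3 -1  8]
268 [-3  0 -3 -2 -2  0  7 -5 -3  0  0]
270 [-3 -4 -1 -2 -2  2 47 18 -1  0  0]
272 [ 0 -3  2  1  5 41 77 35 -2 -2 -1]
274 [-1 -2 -2 -1  8 79 70  9  0  0 -1]
276 [-2 -4  0 -4  3 23 17  0 -1 -1 -1]
278 [-1  0 -3  0  1  1  1 -2 -1 -1  0]
280 [ 0 -1 -4 -2 -1  0 -2  2 -1 -2  8]
```

```bash
for i in 1; do :; done; python3 -m handwheel '[[0,0,0.001,0,0,0],[0,0,0.002,0,0,0],[0,0,0.002,0,0,0]]' | egrep 'pos|^force'
python3 -m handwheel '[[0,0,0.001,0,0,0],[0,0,0.002,0,0,0],[0,0,0.002,0,0,0]]' | egrep 'pos|^force'
python3 - <<'E'
from h import *
F=[]
for k in range(6): F.append(manip.read_state()["force"]);imaging.snapshot("scene")
print(np.mean(F,0))
E
```

```text
tool_pos: [0.5232, 0.235, 0.0088]
force: [1.6, 0.2, -0.2]
tool_pos: [0.5238, 0.2351, 0.0071]
force: [-0.0, -0.0, 1.1]
[ 0.64369514 -0.64106745  0.60848422]
```

```bash
python3 -m handwheel '[[0,0,0.001,0,0,0],[0,0,0.002,0,0,0],[0,0,0.002,0,0,0]]' | egrep 'pos|^force'
python3 -m handwheel '[[0,0,0.001,0,0,0],[0,0,0.002,0,0,0],[0,0,0.002,0,0,0]]' | egrep 'pos|^force'
python3 - <<'E'
from h import *
F=[]
for k in range(6): F.append(manip.read_state()["force"]);im=imaging.snapshot("scene")
print(np.mean(F,0))
for v in range(264,280,2): print(v,(im[v,372:404:3,0].astype(int)-im[v,372:404:3,1]))
E
```

```text
tool_pos: [0.5236, 0.2351, 0.005]
force: [0.3, -0.5, 1.7]
tool_pos: [0.5232, 0.2351, 0.0028]
force: [1.1, -1.2, 1.3]
[0.67639187 0.05391197 0.42967083]
264 [-4 -2 -3 -3 -3 -2 -1 -2 -4 -4 -4]
266 [-1 -1 -3 -3 -4 -2  1 -3  0 -1 -1]
268 [-1 -2 -2 -2 -3  2 -3 -4 -3 -3  0]
270 [-1 -2 -3 -1  1 -1 15 21 -2  2  0]
272 [-3  1 -2  0 -4  2 59 48  0  0  0]
274 [-1 -1  4 -1  0 35 78 13 -2 -1  0]
276 [ 1 -2 -2 -4  3 56 45 -2 -1 -1 -1]
278 [-1 -3  0 -4 -3  9  3 -4  1 -1 -1]
```

The red end has moved down about 1 pixel, so it is rocking. I continue until it meets the stop.

```bash
python3 -m handwheel '[[0,0,0.001,0,0,0],[0,0,0.002,0,0,0],[0,0,0.002,0,0,0]]' | egrep 'pos|^force'
python3 -m handwheel '[[0,0,0.0005,0,0,0],[0,0,0.001,0,0,0],[0,0,0.001,0,0,0]]' | egrep 'pos|^force'
python3 - <<'E'
from h import *
F=[]
for k in range(6): F.append(manip.read_state()["force"]);im=imaging.snapshot("scene")
print(np.mean(F,0))
for v in range(268,282,2): print(v,(im[v,372:404:3,0].astype(int)-im[v,372:404:3,1]))
E
```

```text
tool_pos: [0.5229, 0.2351, 0.0017]
force: [-1.9, -0.3, 7.6]
tool_pos: [0.5229, 0.2351, 0.0016]
force: [-3.5, -0.9, 15.2]
[-2.82629642 -1.28824966 14.70613432]
268 [-2  0 -2 -3 -2 -2  1 -1 -1  0  1]
270 [-3 -3 -1  1 -4 -2 15 25 -1 -1 -1]
272 [-2 -2 -2 -2 -5  1 49 50 -1 -1  0]
274 [-1 -3  0 -1 -3 21 74 17 -3 -1 -1]
276 [-3 -3 -4 -2 -2 45 50 -1 -1 -1 -2]
278 [-2 -4 -1  2 -1 12  6 -1 -1 -1 -2]
280 [-1  2 -2  0  0 -3 -4 -3 -1 -1  9]
```

The force rose to 15 N after about 6–7 mm of travel, which is the stop. I lift off, clear the view and check.

```bash
python3 -m handwheel '[[0,0,-0.005,0,0,0],[0,0,-0.02,0,0,0],[0,0,-0.06,0,0,0],[0,0,-0.1,0,0,0],[0,0,-0.15,0,0,0],[0,0,-0.2,0,0,0],[0,0,-0.24,0,0,0],[0.02,0.04,-0.24,0,0,0],[0.05,0.08,-0.24,0,0,0],[0.08,0.12,-0.24,0,0,0],[0.1,0.16,-0.24,0,0,0],[0.1,0.16,-0.24,0,0,0]]'
python3 - <<'E'
from h import *
np.set_printoptions(precision=4,suppress=True,linewidth=150)
top=imaging.snapshot("top");sc=imaging.snapshot("scene")
cv2.imwrite("pics/top8.png",top[:,:,::-1]);cv2.imwrite("pics/scene8.png",sc[:,:,::-1])
print("scene fit",lensfit())
t0=cv2.imread("pics/top0.png")[:,:,::-1];s0=cv2.imread("pics/scene0.png")[:,:,::-1]
def red(im,x0,x1,y0,y1):
    d=im[y0:y1,x0:x1].astype(float);w=np.clip(d[...,0]-d[...,1]-40,0,None);y,x=np.mgrid[y0:y1,x0:x1]
    return (w*x).sum()/w.sum(),(w*y).sum()/w.sum(),(w>20).sum(),w.sum()
# red-half centroid expected: local points 8.5 mm along paddle at .4 rad (off) and 0 (on)
yaw=-.1543;ex=np.array([np.cos(yaw),np.sin(yaw)]);ax=np.array([.5072,.2384])
for a in(.4,0): 
    P=np.r_[ax+ex*.0085*np.cos(a),.034+.0085*np.sin(a)];print("pred",a,proj("top",P),proj("scene",P))
print("before",red(t0,248,266,245,270),red(s0,375,403,258,282))
print("after ",red(top,248,266,245,270),red(sc,375,403,258,282))
g=cv2.GaussianBlur(top,(3,3),0).astype(np.float32).min(2)
for c in range(340,370,5):
    w=np.clip(g[230:260,c]-100,0,None);v=230+(w*np.arange(30)).sum()/w.sum();P=ray("top",c,v,.202)[:2]-piv
    print(c,round(np.arctan2(P[1],P[0]),4),end=' ')
# base & phone shift by phase correlation against start
G=lambda i,x0,x1,y0,y1:cv2.cvtColor(i,cv2.COLOR_RGB2GRAY)[y0:y1,x0:x1].astype(np.float32)
print("\nplate corner shift",cv2.phaseCorrelate(G(t0,238,300,262,286),G(top,238,300,262,286)),
 "bluephone",cv2.phaseCorrelate(G(t0,155,235,172,232),G(top,155,235,172,232)))
E
```

```text
time: 18.5
tool_pos: [0.4437, 0.4171, 0.2408]
ee_rot: [0.071, 0.998, 0.003, -0.001]
force: [0.5, 0.8, 0.2]
gripper_width: -0.003
finger_force: 0.0
scene fit (np.float32(210.81075), np.float64(-1.710000000000004))
pred 0.4 [256.1142 254.6568] [386.4811 268.2641]
pred 0 [256.3317 254.3568] [386.1095 269.4751]
before (np.float64(255.74763593380615), np.float64(254.13179669030734), np.int64(67), np.float64(5076.0)) (np.float64(386.6910447761194), np.float64(269.7238805970149), np.int64(97), np.float64(8710.0))
after  (np.float64(256.032643596147), np.float64(254.24830538708525), np.int64(75), np.float64(5606.0)) (np.float64(386.33752351633314), np.float64(270.544638276039), np.int64(114), np.float64(11694.0))
340 -1.7152 345 -1.7142 350 -1.7139 355 -1.715 360 -1.7139 365 -1.7137 
plate corner shift ((-0.026954222555396257, -0.022989182875729597), 0.9723918810486794) bluephone ((-0.032940388138861465, 0.06122696528482763), 0.9758571457862854)
```

Run:
```python
from h import *
np.set_printoptions(precision=1,suppress=True,linewidth=170)
a=cv2.imread("pics/top3.png").astype(int);b=cv2.imread("pics/top8.png").astype(int)
c=proj("top",bar(-1.715,.22,0,.2));u,v=c.astype(int);print(c)
print("lens glass before/after",a[v-12:v+12,u-12:u+12].mean((0,1)),b[v-12:v+12,u-12:u+12].mean((0,1)))
s0=cv2.imread("pics/scene0.png").astype(int);s8=cv2.imread("pics/scene8.png").astype(int)
for n,s in(("0",s0),("8",s8)):
    print(n)
    for y in range(258,284,2): print(y,[f"{p[2]},{p[1]}" for p in s[y,374:404:3]])
yaw=-.1543;ex=np.array([np.cos(yaw),np.sin(yaw)]);ax=np.array([.5072,.2384])
for n,r,g in(("off",.4,0),("on",0,.4)):
    print(n,"red end",proj("scene",np.r_[ax+ex*.017*np.cos(r),.034+.017*np.sin(r)]),"grey end",proj("scene",np.r_[ax-ex*.017*np.cos(g),.034+.017*np.sin(g)]),"axis",proj("scene",np.r_[ax,.034]))
```

```text
[416.5 252.8]
lens glass before/after [177.  182.9 177.9] [164.5 170.4 165.5]
0
258 ['243,243', '244,245', '245,246', '242,243', '194,191', '88,56', '99,51', '101,56', '103,58', '100,53']
260 ['243,244', '245,245', '244,245', '237,239', '128,131', '105,112', '91,68', '97,52', '99,55', '100,53']
262 ['213,216', '233,234', '242,243', '199,203', '108,112', '137,141', '125,127', '94,77', '109,60', '99,56']
264 ['166,171', '158,163', '229,230', '137,111', '137,136', '144,148', '139,145', '131,134', '93,78', '106,59']
266 ['239,239', '229,229', '187,165', '201,40', '184,94', '150,145', '141,145', '141,146', '81,84', '102,83']
268 ['245,246', '230,231', '187,71', '228,54', '232,129', '191,87', '151,142', '124,127', '44,46', '181,183']
270 ['245,245', '157,156', '113,19', '201,62', '237,181', '227,54', '199,79', '78,77', '78,78', '232,234']
272 ['238,239', '57,59', '40,19', '112,21', '189,53', '223,36', '177,31', '51,48', '192,195', '242,243']
274 ['240,241', '120,123', '27,30', '36,20', '104,16', '159,25', '73,33', '128,128', '239,240', '235,236']
276 ['245,246', '225,227', '90,92', '32,35'
[... 1260 characters left out ...]
', '240,241']
274 ['241,242', '120,122', '34,29', '95,29', '208,55', '234,43', '116,29', '127,129', '240,241', '235,236']
276 ['245,247', '226,227', '91,93', '35,30', '86,27', '160,33', '55,45', '218,219', '242,243', '225,226']
278 ['246,247', '245,246', '230,230', '109,110', '35,35', '44,31', '133,134', '240,241', '236,236', '197,200']
280 ['247,247', '247,247', '246,246', '229,231', '126,128', '70,70', '232,233', '242,243', '226,227', '145,143']
282 ['247,248', '247,247', '246,246', '245,246', '234,235', '198,199', '243,244', '235,236', '193,195', '106,86']
off red end [384.4 269.9] grey end [393.3 261. ] axis [388.5 266.6]
on red end [383.7 272.3] grey end [393.3 259.5] axis [388.5 266.6]
```

The grey end has risen and the red front edge has dropped about 2 px (predicted 2.4), so the switch is at its on stop. The lens angle held at -1.714 and the base did not shift.

```bash
python3 -c "
from cell import manip
print(manip.hand_in())"
```

```text
the job is handed in; nothing more can be done
None
```

The job is handed in: the lens stands over the blue chip (about 1 mm off sideways, about 4 mm beyond it along the arm, which swinging cannot change), and the rocker's red end was pressed to its stop at about 15 N; the first push passed over the arm without touching it, and I checked only that the base and the blue phone had not moved, not the other items.

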